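Shut the pill bin and swing its catch across

ROBOT

A 6-joint arm with a two-finger parallel gripper is mounted at the origin on the work surface. World frame = base frame: x ahead of the robot, y to its left, z up, the work surface at z = 0. Lengths are in m, angles in rad, forces in N, time in s.
With the tool pointing down it reaches from about 0.375 to 0.9 m from the base axis. Payload 3.1 kg.
Tool frame: the origin (TCP) lies midway between the tips of the shut fingers; the grasp point (between the pads) lies 19 mm behind it; z points along the fingers, y is the direction in which the jaws open and shut (so a half turn about z gives the same grasp; the last joint's range is limited). The gripper opens to 85 mm and grips with 20 to 120 N. Pads are 22 mm wide; open, the fingers measure 114 mm over their backs; the gripper's body (76 mm by 85 mm) begins 54 mm behind the grasp point. The pads swing forward as they close: fully open they stand 13 mm farther back than shut.
Start: joints at [1.05, 0.527, 1.433, -0, 1.181, -0.178], TCP at [0.209, 0.589, 0.21] pointing down, gripper open.
Joint ranges: [-3.08, 3.08], [-0.75, 2.2], [0.22, 2.44], [-1.43, 4.57], [0, 2.65], [-2.85, 2.85]. Speed limits (rad/s): [2.79, 2.79, 3.14, 3.14, 3.14, 3.14].

INTERFACE

Orientations are given as a unit quaternion [x, y, z, w].
In Python, from station import manip gives the robot as it stands. The module is installed in compiled form; this text tells all that it offers.
- The arm moves only by the tool drive_tool, never from a script. Its argument "deltas" is one flat list of numbers, 4 for each row, row after row: the shift along the tool's x, y, z in cm, then the turn about the tool's z in degrees. A call has 1 to 12 rows; each row is the pose to reach, as a shift and turn from the pose measured when the call began, along the tool's axes at that moment; what a row does not reach only later rows make up. A row lasts 1/10 s, in which the tool goes at most 50 mm and 8.59 degrees, less where a joint would pass 70% of its speed; a pose out of reach is approached as far as the arm can. A call with a gripper value outside its range is refused whole. "hand" is the finger opening in cm, from 0 to 8.54, set as the call begins (left out, the last holds). The fingers move at their own pace and stop on an object; "squeeze" is the grip in N (left out, the last holds). Time passes only in rows, so rows that repeat a pose let the fingers close. It gives the time, the measured TCP pose, the force and the opening at its end, in the units of the state.
- manip.sense(): the state, without advancing time (a new reading comes with each control period).
- manip.snapshot(name): name is "scene" or "top" or "wrist"; returns a dict with "frame" (480x640x3 uint8, red, green, blue), "depth" (480x640 float32, m along the optical axis (not along the pixel's ray), 0 where there is no reading), "fx", "fy", "cx", "cy" (pixels), "R" (3x3) and "t" (3): a world point X has camera coordinates R X + t. Camera axes: x right, y down, z forward; pixel columns grow to the right and rows downward; lengths in m; the calibration is good to about 2 mm. A picture is of the moment at which its call begins.
- manip.sign_off(): hands the job in, once; it reports no verdict.
The state is a dict: "t": time; "q": joint angles; "qd": joint speeds; "tau": joint torques, N m; "tcp_pos": TCP position; "tool_rot": TCP orientation; "force": force on the tool from outside, world axes, zero at the start; "ft_torque": the same for the moment, N m; "finger_gap": opening from 0.0 (shut) to 1.0 (fully open).
Only numpy, scipy, OpenCV 4.12 (cv2) and the standard library are available. Lean on these libraries where they do the work, as an engineer would, in place of code of your own. Each camera call takes 0.05 s, during which the arm holds its last target.

TASK

The cream tilt-out pill bin has been left tipped open. Push the bin fully shut with a fingertip, then push the red swivel catch round by its arm with one finger until it lies all the way across the front of the bin, at its stop. Only push: leave the egg cup, tweezers, whistle and magnifier where they are.

Things in the scene. Friction and masses are not known exactly. Their poses are not given: they have to be found in the camera images.
- housing: Cream-brown plastic housing, 140 deep x 200 wide x 126 mm high, open at the top and front, fixed to the shelf (its place and turn vary). Origin on the shelf surface under the middle of the open front; its +x axis points from the front to the back (away from the robot), +y to the housing's left seen from the robot, z up. At the top of its left wall a nose, 24 mm wide (y 88 to 112), sticks 40 mm out of the front (top at z 126) and carries the catch's pivot.
- bin (a joint): Tilt of the cream bin (rad): 0 = fully shut (front panel upright, flush with the housing's front), up to 0.5 = tipped out towards -x of the housing. Its hinge line runs along y at the housing's x = 0, z = 14 mm. Stays where it is left; about 1 to 3 N at the tab shuts it. Two closed pill bottles are fixed in it and ride along.
- bin_tab (a point): Middle of the top edge, front face, of the thumb tab on the bin's front panel. The panel is 168 mm wide, 5 mm thick, with its top edge 123 mm over the shelf when shut; the tab is 50 mm wide (y 0 to 50 of the housing), 19 mm thick, its front face 14 mm proud of the panel's, and rises 31 mm above the panel to 154 mm when shut. Pushing the tab or the panel towards +x of the housing shuts the bin.
- catch (a joint): Turn of the red swivel catch (rad) about a vertical axis, counterclockwise seen from above: 0 = arm along the housing's +y (out to the left), 1.57 = arm towards -x (out to the front), 3.14 = arm along -y, across the front of the bin, at its stop, with the front face of the shut bin's tab 6 mm behind the arm. It starts between 0.25 and 1.0. Stays where it is left; about 1 N at the post turns it. It must go round by the front, in the growing direction.
- pivot (a point): On the catch's turning axis, at mid-height of the arm, 138 mm over the shelf; 26 mm in front of (-x) and 98 mm left of (+y) the housing's origin.
- catch_post (a point): Centre of the top of the upright round finger post at the catch's free end, 94 mm from the pivot axis, 172 mm over the shelf, 16 mm in diameter. The red arm below it is a bar 12 mm wide and 12 mm high (z 132 to 144 mm), reaching 100 mm from the axis; the post stands from z 132 to 172 mm.
- egg_cup: White ceramic egg cup, 50 mm across, 64 mm high, loose. Origin under its foot. Leave alone.
- tweezers: Steel tweezers lying flat, 103 mm long, 15 mm wide, 9 mm high, loose. Origin underneath the middle. Leave alone.
- whistle: Red plastic whistle lying on the shelf, 50 x 18 x 24 mm, loose. Origin underneath its round chamber. Leave alone.
- magnifier: Round magnifier lying flat, lens 82 mm across with its rim, with an 85 mm dark wooden handle towards its -x, 13 mm high, loose. Origin underneath the lens centre. Leave alone.

How it is judged:
By the outcome, as a careful person would: the job done as asked, in the order asked, and still so for the second after the job is handed in, with the robot touching nothing.
It also fails if it takes over 45 s, if anything falls off the work surface, if the arm or the gripper's body presses on something with over 40 N, if the wrist force passes 120 N, or if a joint passes its speed limit or range.

## Working session

There is one attempt and no reset: what is moved stays moved. The work goes in short steps, Python scripts to look and compute and a tool call to move; the robot and the scene stay as the last step left them, time stands still between calls to the robot, and variables do not carry over. Pictures are saved under pics/ and viewed, and the job is handed in when it is done.

Besides the shell and the picture viewer there is one more tool, called after ">>>" in YAML: its name, and indented under it one key for each argument. drive_tool: Moves the arm, as the interface text tells. Its arguments: {"type":"object","properties":{"deltas":{"type":"array"},"hand":{"type":"number"},"squeeze":{"type":"number"}},"required":["deltas"]}

```bash
mkdir -p pics; python3 - <<'E'
from station import manip
import cv2, numpy as np, pickle
s=manip.sense(); print({k:np.round(v,3) for k,v in s.items()})
for n in ("scene","top"):
    d=manip.snapshot(n); cv2.imwrite(f"pics/{n}0.png",d["frame"][:,:,::-1]); pickle.dump(d,open(f"{n}0.pkl","wb"))
    print(n,d["fx"],d["cx"],d["cy"],np.round(-d["R"].T@d["t"],3))
E
```

```text
{'t': np.float64(0.0), 'q': array([ 1.051,  0.528,  1.434,  0.   ,  1.181, -0.179]), 'qd': array([-0.   , -0.   , -0.   ,  0.   ,  0.   , -0.001]), 'tau': array([-2.0000e-03, -4.4236e+01, -1.7802e+01, -0.0000e+00,  8.0000e-03,
        0.0000e+00]), 'tcp_pos': array([0.209, 0.588, 0.209]), 'tool_rot': array([ 0.17 ,  0.985, -0.001, -0.   ]), 'force': array([-0.416, -0.721, -0.786]), 'ft_torque': array([ 0.001,  0.045, -0.06 ]), 'finger_gap': np.float64(1.0)}
scene 601.159875718554 326.36583847881843 228.90267527714207 [1.196 0.749 0.715]
top 452.10271960828686 313.4937670752096 245.51638844567123 [0.474 0.023 0.856]
```

View pics/scene0.png

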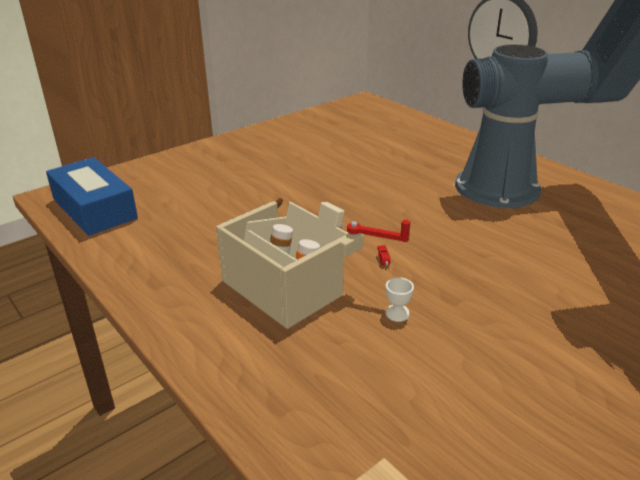

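View pics/top0.png

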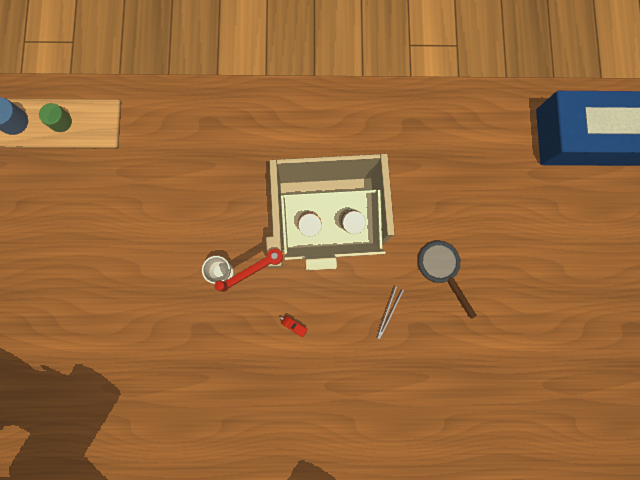

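The top view shows the housing at cols 268-392, the catch pivot at about (275,256) and the post at about (221,286). The tab is at about (321,264), the cup at (217,270) and the whistle at (293,325). I'll measure these next.

```bash
cat > h.py <<'E'
import numpy as np, cv2
def world(d):
    v,u=np.mgrid[0:480,0:640]; z=d["depth"]
    P=np.stack([(u-d["cx"])/d["fx"]*z,(v-d["cy"])/d["fy"]*z,z],-1)
    return (P-d["t"])@d["R"]
def red(d):
    h=cv2.cvtColor(d["frame"],cv2.COLOR_RGB2HSV)
    return ((h[...,0]<8)|(h[...,0]>172))&(h[...,1]>170)&(h[...,2]>80)
E
python3 - <<'E'
import pickle; from h import *
for n in ("top0","scene0"):
    d=pickle.load(open(n+".pkl","rb")); W=world(d); m=red(d)&(d["depth"]>0)
    X=W[m]; X=X[(X[:,2]>.1)&(X[:,2]<.2)]
    post=X[X[:,2]>.165]; arm=X[(X[:,2]>.139)&(X[:,2]<.149)]
    print(n,len(X),"post",post.mean(0) if len(post) else 0,len(post),"arm ext",arm[arm[:,1].argmin()],arm[arm[:,1].argmax()])
    c=arm[:,:2].astype(np.float32); print(cv2.minAreaRect(c), X[:,2].min(),X[:,2].max())
    if n=="top0":
        a=W[...,2]; ok=(abs(a-.126)<.004)&(abs(W[...,0]-.5)<.25)&(abs(W[...,1])<.2)&~red(d)
        print("rim",ok.sum(),cv2.minAreaRect(W[ok][:,:2].astype(np.float32)))
        cv2.imwrite("pics/rim.png",(ok*255).astype(np.uint8)[120:300,220:430].repeat(3,0).repeat(3,1))
        for (u,v) in [(321,264),(310,263),(332,263),(300,256),(360,251),(275,256),(270,240),(221,286),(217,270),(293,325)]: print(u,v,np.round(W[v,u],4))
E
```

```text
top0 615 post [0.51350702 0.15224998 0.16992606] 81 arm ext [0.56313665 0.05981209 0.14293491] [0.52197823 0.14898184 0.14235135]
((0.5429132580757141, 0.1075621172785759), (0.023941196501255035, 0.1049836054444313), 27.817567825317383) 0.13490272126475158 0.1738597569199161
rim 1838 ((0.641520082950592, -0.015082456171512604), (0.1840139627456665, 0.2119310349225998), 3.5168731212615967)
321 264 [ 0.5485 -0.0019  0.1461]
310 263 [0.55   0.0154 0.1468]
332 263 [ 0.5504 -0.0195  0.1434]
300 256 [0.5646 0.0316 0.1182]
360 251 [ 0.5747 -0.069   0.1048]
275 256 [0.5608 0.0705 0.149 ]
270 240 [0.5898 0.0804 0.1268]
221 286 [0.5125 0.1495 0.172 ]
217 270 [0.5495 0.1837 0.0313]
293 325 [0.4502 0.045  0.0241]
scene0 597 post [0.51594654 0.15750336 0.17038182] 54 arm ext [0.56184632 0.06348961 0.14269138] [0.51787704 0.16406325 0.13943814]
((0.5395739674568176, 0.11378912627696991), (0.020782900974154472, 0.11199928820133209), 33.48190689086914) 0.13265196677845262 0.17573973556743502
```

View pics/rim.png

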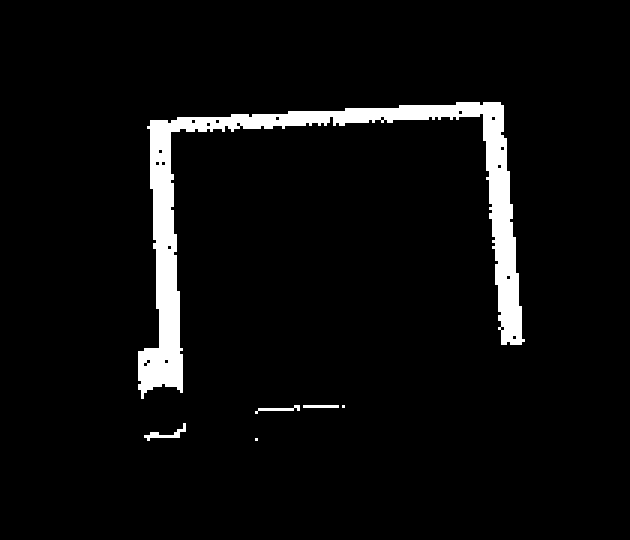

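```bash
python3 - <<'E'
import pickle; from h import *
d=pickle.load(open("top0.pkl","rb")); W=world(d); a=W[...,2]
ok=(abs(a-.126)<.004)&(abs(W[...,0]-.62)<.12)&(abs(W[...,1])<.2)&~red(d); 
v,u=np.nonzero(ok); P=W[ok][:,:2]
# recast onto z=.126
ray=np.stack([(u-d["cx"])/d["fx"],(v-d["cy"])/d["fy"],np.ones(len(u))],-1)@d["R"]; c=-d["R"].T@d["t"]
P=(c+ray*((.126-c[2])/ray[:,2])[:,None])[:,:2]
back=P[(v<165)&(u>280)&(u<378)]; L=P[(u<281)&(v>168)&(v<233)]; R=P[(u>380)&(v>168)&(v<228)]
angs=[]
for Q in (back,L,R):
    vx,vy,x0,y0=cv2.fitLine(Q.astype(np.float32),cv2.DIST_HUBER,0,.001,.001).ravel(); a_=np.degrees(np.arctan2(vy,vx)); angs.append(a_); print(len(Q),a_,x0,y0)
psi=np.radians(np.mean([((angs[0]-90+90)%180)-90, (angs[1]+90)%180-90,(angs[2]+90)%180-90]))
print("psi deg",np.degrees(psi))
Rm=np.array([[np.cos(psi),-np.sin(psi)],[np.sin(psi),np.cos(psi)]])
H=P@Rm; hb,hl,hr=back@Rm,L@Rm,R@Rm
q=lambda x,p:np.percentile(x,p)
print("back x",q(hb[:,0],[2,98]),"left y",q(hl[:,1],[2,50,98]),"right y",q(hr[:,1],[2,50,98]), "right front x",q(H[H[:,1]<q(hr[:,1],60)][:,0],[.5,1]),"left front",H[:,0].min())
yc=(q(hl[:,1],50)+q(hr[:,1],50))/2; xf=q(hb[:,0],98)-.14
o=Rm@[xf,yc]; piv=Rm@[xf-.026,yc+.098]; print("origin",o,"pivot",piv)
post=np.array([.514,.153])
dv=(post-piv)@Rm; print("post r",np.hypot(*dv),"catch",np.arctan2(-dv[0],dv[1]))
# tab edge in housing frame
T=(abs(W[...,2]-.145)<.01)&~red(d)&(abs(W[...,0]-.55)<.03)&(abs(W[...,1])<.05); X=W[T]; X[:,:2]=X[:,:2]@Rm-[xf,yc]
print("tab",T.sum(),X.min(0),X.max(0))
E
```

```text
443 -86.56639 0.7285384 -0.017913535
456 3.5902123 0.65577155 0.07381815
422 3.465636 0.6603363 -0.11334642
psi deg 3.4964852
back x [0.72176702 0.72998053] left y [0.02798486 0.0337118  0.03935385] right y [-0.15917243 -0.15341015 -0.14756231] right front x [0.59179662 0.59248061] left front 0.547719284622252
origin [ 0.59253235 -0.02375644] pivot [0.56060399 0.07247547]
post r 0.09303833775518681 catch 0.46362666225757265
tab 400 [-5.05318224e-02  3.39602624e-05  1.35206684e-01] [-0.02888766  0.04972798  0.15015514]
```

Housing: origin (0.5925, −0.024), yaw 3.5°. Pivot: (0.5606, 0.0725). Catch at about 0.46 rad, bin at about 0.26 rad. I'll shut the fingers, stay high, and move to in front of the tab.

>>> drive_tool:
  deltas: [-48.8,-45.5,0,-23,-48.8,-45.5,0,-23,-48.8,-45.5,0,-23,-48.8,-45.5,0,-23,-48.8,-45.5,0,-23,-48.8,-45.5,0,-23,-48.8,-45.5,0,-23,-48.8,-45.5,0,-23,-48.8,-45.5,0,-23,-48.8,-45.5,0,-23,-48.8,-45.5,0,-23,-48.8,-45.5,0,-23]
  hand: 0

```text
t: 1.3
tcp_pos: [0.4846, 0.0561, 0.2093]
tool_rot: [-0.03, 1.0, -0.001, -0.001]
force: [1.7, -0.2, 0.3]
finger_gap: 0.0
```

>>> drive_tool:
  deltas: [-0.8,-3.0,0,0,-1.6,-6.0,0,0,-1.6,-6.0,2,0,-1.6,-6.0,4.5,0,-1.6,-6.0,7.7,0,-1.6,-6.0,7.7,0,-1.6,-6.0,7.7,0]

```text
t: 2.0
tcp_pos: [0.5036, -0.0028, 0.1322]
tool_rot: [-0.03, 1.0, -0.0, -0.002]
force: [0.4, 0.1, 0.6]
finger_gap: 0.004
```

```bash
python3 - <<'E'
from station import manip
import cv2
for n in("scene","wrist"):
    cv2.imwrite(f"pics/{n}1.png",manip.snapshot(n)["frame"][:,:,::-1])
E
```

```text
(no output)
```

View pics/scene1.png

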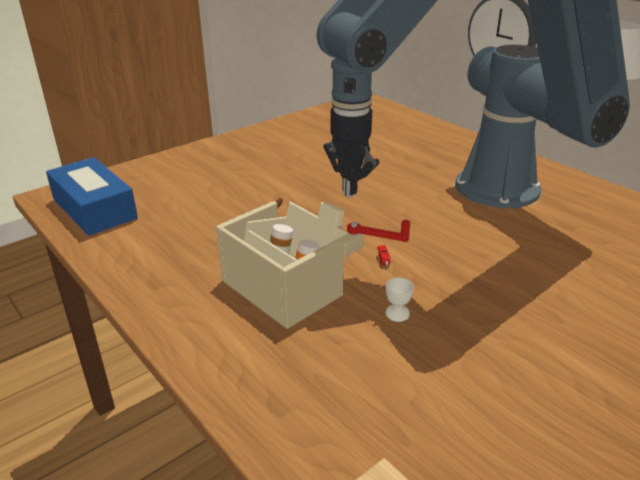

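View pics/wrist1.png

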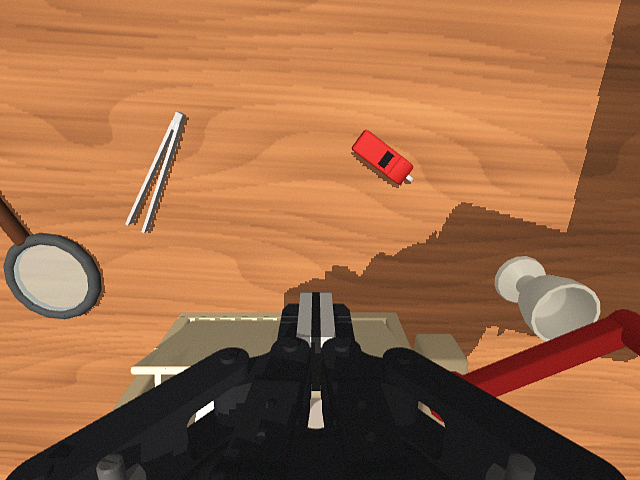

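The scene view shows the shut fingers at about (350,190), just in front of the tab at (331,215) and clear of the catch. I'll push slowly towards the housing.

>>> drive_tool:
  deltas: [-1,0,0,0,-2,0,0,0,-2.7,0,0,0,-3.2,0,0,0,-3.7,0,0,0,-4.1,0,0,0,-4.5,0,0,0,-4.9,0,0,0,-5.2,0,0,0,-5.5,0,0,0,-5.7,0,0,0,-5.7,0,0,0]

```text
t: 3.3
tcp_pos: [0.5622, 0.0003, 0.1336]
tool_rot: [-0.03, 1.0, -0.001, 0.001]
force: [0.4, -1.0, 0.3]
finger_gap: 0.002
```

>>> drive_tool:
  deltas: [-0.1,0,0,0,-0.2,0,0,0,-0.3,0,0,0,-0.4,0,0,0,-0.4,0,0,0]

```text
t: 3.8
tcp_pos: [0.5664, 0.0006, 0.1337]
tool_rot: [-0.03, 1.0, -0.001, 0.001]
force: [0.7, -0.2, -0.6]
finger_gap: -0.002
```

```bash
python3 - <<'E'
from station import manip
import cv2
cv2.imwrite(f"pics/s2.png",manip.snapshot("scene")["frame"][150:350,180:440,::-1].repeat(3,0).repeat(3,1))
E
```

```text
(no output)
```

View pics/s2.png

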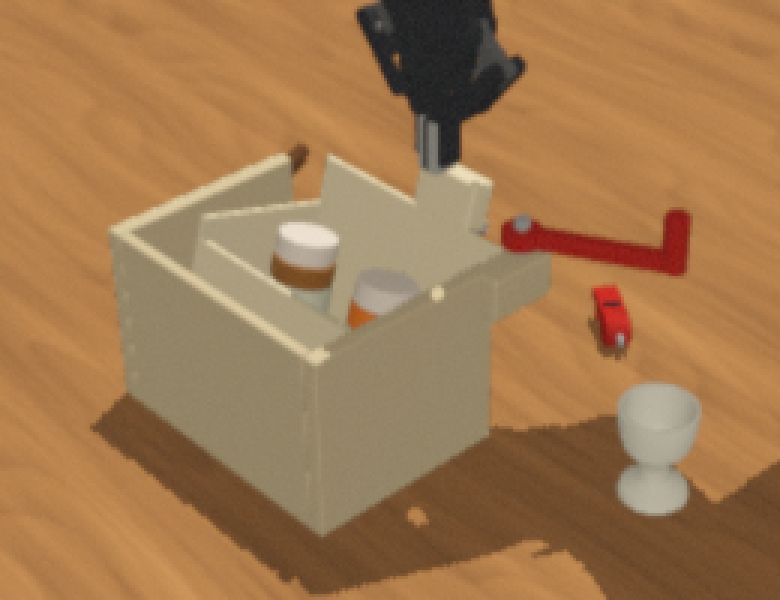

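>>> drive_tool:
  deltas: [-0.1,0,0,0,-0.2,0,0,0,-0.3,0,0,0,-0.4,0,0,0,-0.4,0,0,0]

```text
t: 4.35
tcp_pos: [0.5705, 0.0008, 0.1336]
tool_rot: [-0.03, 1.0, -0.001, 0.001]
force: [0.6, -1.0, 0.4]
finger_gap: 0.002
```

```bash
cat > tab.py <<'E'
from station import manip
from h import *
import sys
psi=np.radians(3.5);Rm=np.array([[np.cos(psi),-np.sin(psi)],[np.sin(psi),np.cos(psi)]]);o=np.array([.5925,-.0238])
n=sys.argv[1]
s=manip.sense(); print("force",np.round(s["force"],2),"tcp_h",(s["tcp_pos"][:2]-o)@Rm)
d=manip.snapshot("scene"); cv2.imwrite(f"pics/{n}s.png",d["frame"][150:350,180:440,::-1].repeat(3,0).repeat(3,1))
d=manip.snapshot("top"); W=world(d); cv2.imwrite(f"pics/{n}t.png",d["frame"][130:330,190:450,::-1].repeat(3,0).repeat(3,1))
H=W.copy(); H[...,:2]=(W[...,:2]-o)@Rm
for zlo,zhi in ((.134,.16),):
    m=(H[...,2]>zlo)&(H[...,2]<zhi)&(H[...,1]>0)&(H[...,1]<.05)&(abs(H[...,0]+.02)<.06)&~red(d)&(d["frame"].min(-1)>120)
    X=H[m]; print("tab px",m.sum(),np.percentile(X,[2,50,98],axis=0).round(4) if len(X) else 0)
m=red(d)&(d["depth"]>0); X=H[m]; p=X[(X[:,2]>.165)&(X[:,2]<.18)]
if len(p):
    dv=p[:,:2].mean(0)-[-.026,.098]; print("post h",p.mean(0).round(4),"catch",np.arctan2(-dv[0],dv[1]) % (2*np.pi),len(p))
E
python3 tab.py a
```

```text
force [ 0.65 -0.98  0.36] tcp_h [-0.02048172  0.02587342]
tab px 185 [[-0.05    0.0008  0.1412]
 [-0.0458  0.0295  0.145 ]
 [-0.0369  0.0483  0.1484]]
post h [-0.0682  0.1806  0.1702] catch 0.4722506574884828 79
```

View pics/as.png

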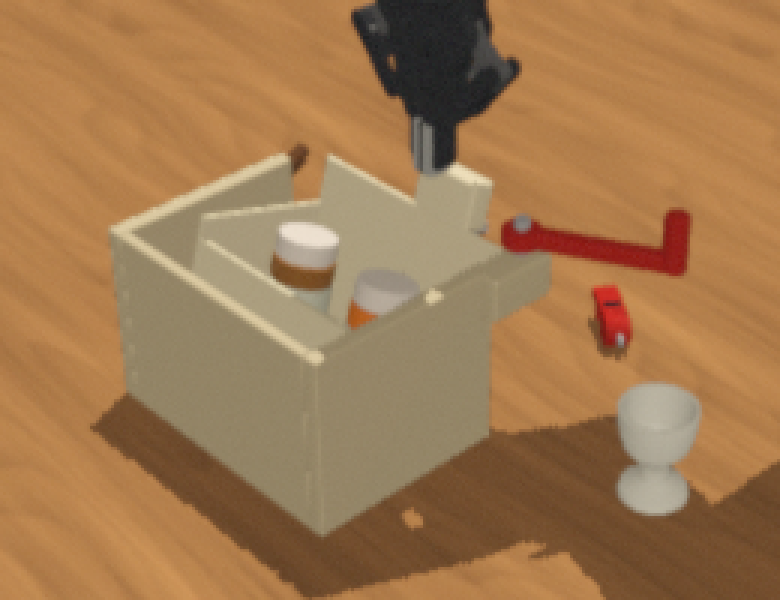

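View pics/at.png

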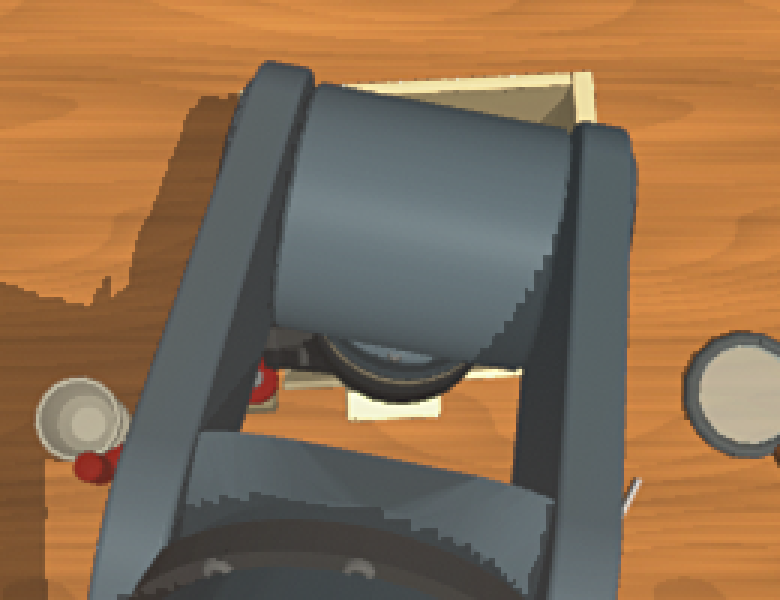

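```bash
python3 - <<'E'
from station import manip
from h import *
s=manip.sense(); 
for n in("scene","top","wrist"):
    d=manip.snapshot(n); f=d["frame"].copy()
    for p,c in ((s["tcp_pos"],(0,255,0)),(np.array([.5425,-.0020,.146]),(255,0,255)),(np.array([.5606,.0725,.144]),(0,0,255))):
        x=d["R"]@p+d["t"]; u=int(d["fx"]*x[0]/x[2]+d["cx"]); v=int(d["fy"]*x[1]/x[2]+d["cy"]); print(n,u,v,x[2],d["depth"][v,u] if 0<=v<480 and 0<=u<640 else 0)
        cv2.drawMarker(f,(u,v),c,0,8,1)
    cv2.imwrite(f"pics/p_{n}.png",f[:,:,::-1] if n=="wrist" else f[150:350,180:440,::-1].repeat(3,0).repeat(3,1))
E
```

```text
scene 323 216 1.1348703607452326 1.1468934
scene 333 205 1.1453306611437921 1.1438866
scene 352 225 1.088234917275639 1.0837216
top 318 251 0.7288296858823284 0.48354894
top 321 267 0.7125971864240507 0.713977
top 273 256 0.7158802412497451 0.39837265
wrist 313 287 0.18033053843954444 0.29707313
wrist 310 242 0.15990650508416648 0.16120932
wrist 468 287 0.1686420694306617 0.16417257
```

View pics/p_scene.png

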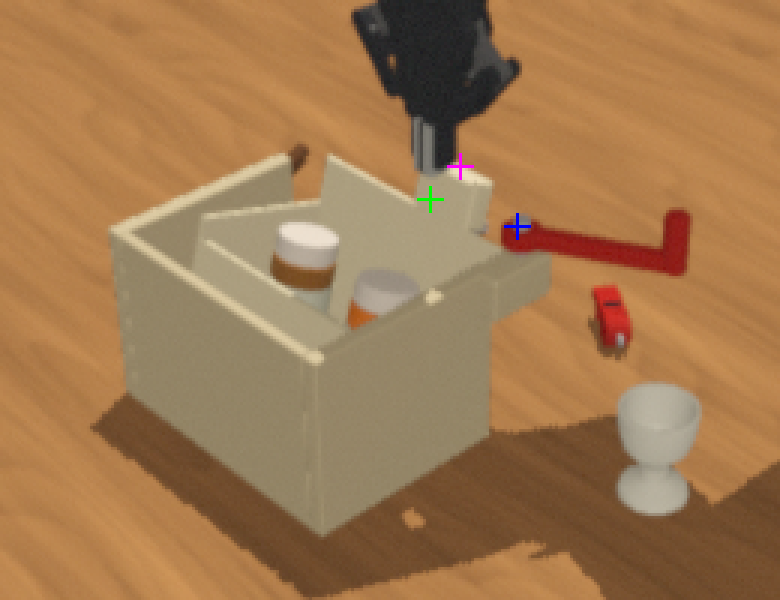

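View pics/p_wrist.png

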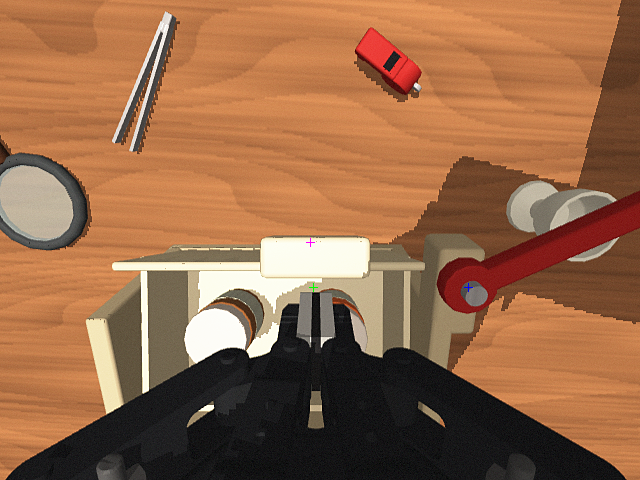

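The picture contradicts the reported pose. In the wrist view the fingers have passed above the tab (tab at (315,255), fingertips at (315,295)) with no contact, and the tab hasn't moved. The real fingertip therefore seems higher than the reported TCP, so I'll measure it.

```bash
python3 - <<'E'
from station import manip
from h import *
s=manip.sense(); print(s["tcp_pos"],s["q"].round(4),s["tool_rot"].round(4))
d=manip.snapshot("wrist"); W=world(d)
print("wrist cam",-d["R"].T@d["t"])
for u,v in((305,296),(325,296),(305,310),(325,310),(305,330),(325,330),(290,312),(315,255),(215,350),(475,292)): print("w",u,v,W[v,u].round(4),d["depth"][v,u])
d=manip.snapshot("scene"); W=world(d)
for cu,cv in ((420,130),(430,130),(445,130),(420,155),(430,155),(445,155),(425,166),(445,163),(430,172),(470,175)):
    u,v=180+cu//3,150+cv//3; print("s",u,v,W[v,u].round(4),d["frame"][v,u])
E
```

```text
[0.5702061  0.0008206  0.13360339] [-0.1935  0.5533  1.6454 -0.0022  0.9413 -1.8225] [-2.980e-02  9.996e-01 -1.000e-03  5.000e-04]
wrist cam [ 0.49160262 -0.00257341  0.29761633]
w 305 296 [ 0.5597 -0.0031  0.1637] 0.14841264
w 325 296 [0.5591 0.0051 0.1639] 0.14819062
w 305 310 [ 0.5602 -0.0028  0.1744] 0.13842371
w 325 310 [0.5598 0.0048 0.1743] 0.13843943
w 305 330 [ 0.5601 -0.0024  0.1885] 0.1249746
w 325 330 [0.5594 0.0045 0.1889] 0.124496154
w 290 312 [ 0.5641 -0.0087  0.1696] 0.1440224
w 315 255 [5.480e-01 3.000e-04 1.464e-01] 0.16124818
w 215 350 [ 0.6314 -0.0579  0.1029] 0.2274639
w 475 292 [0.5599 0.0728 0.1505] 0.1622676
s 320 193 [0.5788 0.0017 0.1871] [76 73 68]
s 323 193 [0.5788 0.0102 0.1906] [117 114 109]
s 328 193 [0.5716 0.0158 0.1904] [40 41 42]
s 320 201 [0.5784 0.0011 0.1699] [79 76 72]
s 323 201 [0.5788 0.0101 0.1739] [118 118 107]
s 328 201 [0.5702 0.0143 0.1726] [38 38 40]
s 321 205 [0.5802 0.006  0.1642] [121 119 110]
s 328 204 [0.5706 0.0147 0.1665] [39 40 40]
s 323 207 [0.5768 0.0078 0.1595] [128 125 116]
s 336 208 [0.5498 0.0135 0.1497] [235 220 183]
```

Both cameras put the fingertip at z ≈ 0.159, about 26 mm above the reported 0.134. The x and y values agree. I'll allow for that offset: lift a little, retreat over the tab, and come down lower in front of it.

>>> drive_tool:
  deltas: [0,0,-1,0,0,0,-1,0,2,0,-1,0,5,0,-1,0,6.8,0,-1,0,6.8,0,-1,0,6.8,0,1,0,6.8,0,2.4,0,6.8,0,2.4,0,6.8,0,2.4,0]

```text
t: 5.7
tcp_pos: [0.5035, -0.0034, 0.1098]
tool_rot: [-0.03, 1.0, -0.001, 0.001]
force: [0.4, -0.5, 0.0]
finger_gap: -0.004
```

```bash
cat > w.py <<'E'
from station import manip
from h import *
import sys
s=manip.sense(); print(s["tcp_pos"],s["force"].round(2))
d=manip.snapshot("wrist"); cv2.imwrite(f"pics/{sys.argv[1]}.png",d["frame"][:,:,::-1]); W=world(d)
for u,v in((305,296),(325,296),(305,310),(315,255)): print("w",u,v,W[v,u].round(4))
E
python3 w.py w3; python3 tab.py b
```

```text
[ 0.50352802 -0.00342687  0.10975872] [ 0.44 -0.51  0.02]
w 305 296 [ 0.4929 -0.0074  0.14  ]
w 325 296 [0.4925 0.0008 0.1398]
w 305 310 [ 0.4934 -0.007   0.1506]
w 315 255 [ 0.5275 -0.0017 -0.0007]
force [-0.73  0.28  0.36] tcp_h [-0.08744144  0.0257163 ]
tab px 0 0
post h [-0.0681  0.1805  0.1702] catch 0.47202816634199324 80
```

View pics/w3.png

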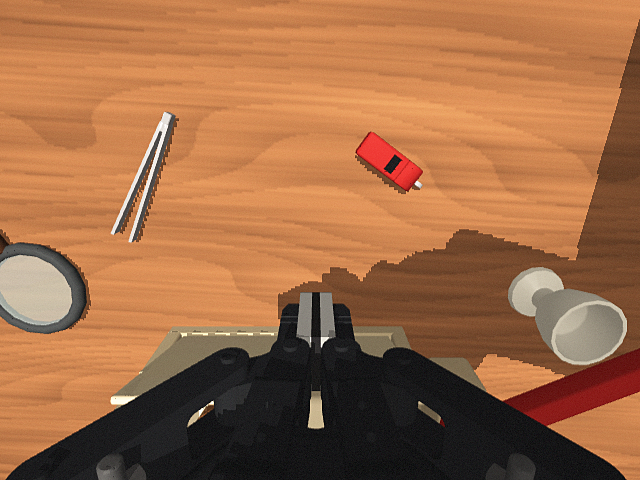

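View pics/bs.png

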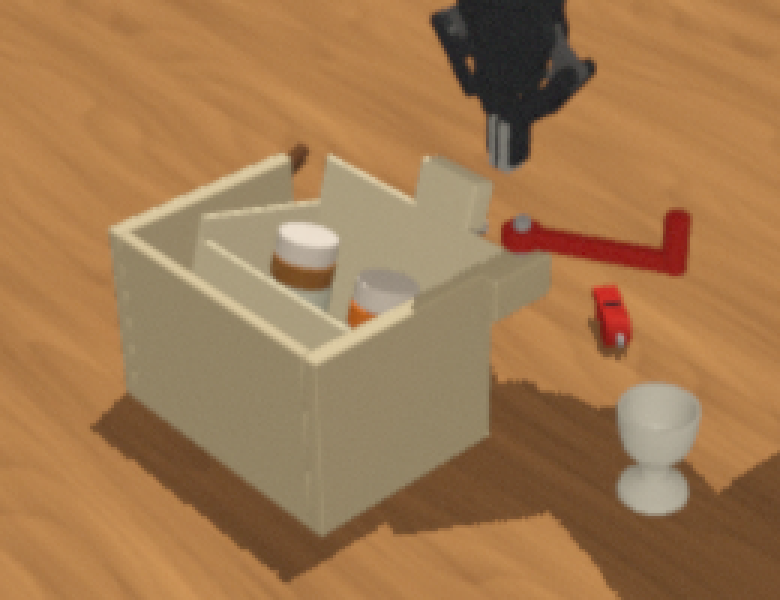

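In the wrist view the fingertips (315,295) are now in front of the panel, and their real height is about 0.136 against a tab top of 0.146. I'll push from here, 5 mm lower.

>>> drive_tool:
  deltas: [-1,0,0.5,0,-2,0,0.5,0,-2.6,0,0.5,0,-3.1,0,0.5,0,-3.6,0,0.5,0,-4.0,0,0.5,0,-4.4,0,0.5,0,-4.8,0,0.5,0,-5.1,0,0.5,0,-5.4,0,0.5,0,-5.7,0,0.5,0,-5.7,0,0.5,0]

```text
t: 7.05
tcp_pos: [0.561, -0.0001, 0.1055]
tool_rot: [-0.03, 1.0, -0.001, 0.002]
force: [-0.2, -0.1, -0.6]
finger_gap: -0.001
```

```bash
python3 tab.py c;python3 w.py w4
```

```text
force [-0.2  -0.11 -0.57] tcp_h [-0.02997414  0.02555479]
tab px 0 0
post h [-0.0682  0.1805  0.17  ] catch 0.4724969386549728 78
[ 5.60418221e-01 -6.96912731e-05  1.05439653e-01] [-0.06 -0.34 -0.23]
w 305 296 [ 0.5496 -0.004   0.1361]
w 325 296 [0.5498 0.0042 0.1346]
w 305 310 [ 0.5503 -0.0036  0.1463]
w 315 255 [0.5822 0.0015 0.0009]
```

View pics/cs.png

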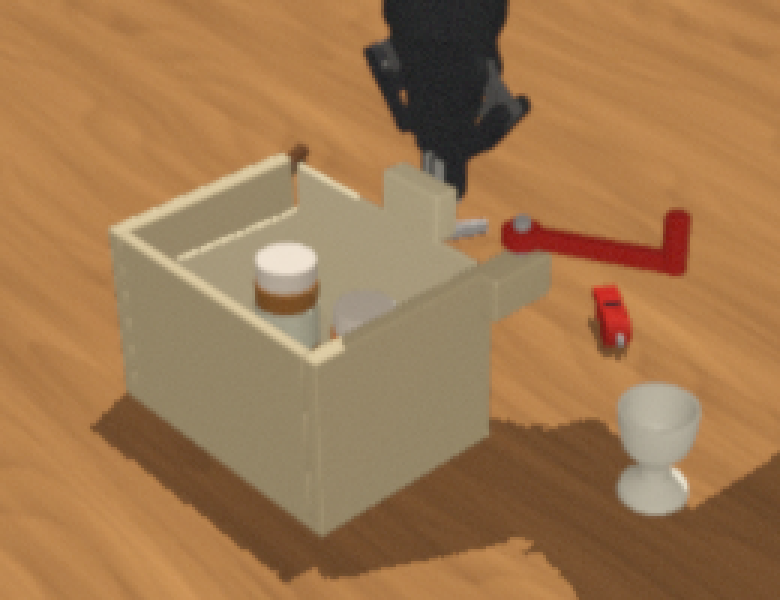

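The finger is now on the tab's front (tab at crop (420,200)), and the bin is nearly upright. I'll keep pushing until it stops.

>>> drive_tool:
  deltas: [-0.2,0,0,0,-0.4,0,0,0,-0.5,0,0,0,-0.6,0,0,0,-0.7,0,0,0]

```text
t: 7.7
tcp_pos: [0.5669, 0.0004, 0.1054]
tool_rot: [-0.03, 1.0, -0.001, 0.001]
force: [-1.8, -0.7, 1.7]
finger_gap: 0.002
```

>>> drive_tool:
  deltas: [-0.1,0,0,0,-0.2,0,0,0,-0.3,0,0,0]

```text
t: 8.0
tcp_pos: [0.5667, 0.0006, 0.1051]
tool_rot: [-0.03, 1.0, -0.001, -0.003]
force: [-8.5, -0.9, 5.6]
finger_gap: -0.003
```

The pushing force rose from 1.8 to 8.5 N with no further travel, so the bin is at its stop. I'll back off, lift, and turn on the way over to behind the catch post.

>>> drive_tool:
  deltas: [2,0,0,0,4.5,0,0,0,4.5,0,-3,0,4.5,0,-7,8,4.5,0,-9.5,16,4,3,-9.5,24,3,6,-9.5,32,2.5,10,-9.5,40,2,14,-9.5,48,1.2,17.2,-9.5,56,1.2,17.2,-9.5,64,1.2,17.2,-9.5,72]

```text
t: 9.2
tcp_pos: [0.5455, 0.1735, 0.1998]
tool_rot: [0.564, 0.825, -0.002, -0.001]
force: [-0.3, 0.2, 0.7]
finger_gap: -0.003
```

>>> drive_tool:
  deltas: [0,0,0,8,0,0,0,16,0,0,0,24,0,0,0,32,0,0,0,40,0,0,0,48,0,0,0,56,0,0,0,64,0,0,0,72,0,0,0,80,0,0,0,82,0,0,0,82]

```text
t: 10.4
tcp_pos: [0.546, 0.1737, 0.1999]
tool_rot: [0.968, 0.253, -0.001, 0.0]
force: [-0.1, -0.3, -0.0]
finger_gap: 0.0
```

```bash
python3 tab.py e;python3 w.py w5; python3 -c "
from station import manip
s=manip.sense();print(s['tool_rot'].round(4),s['q'].round(2))"
```

```text
force [-0.07 -0.32 -0.04] tcp_h [-0.03433949  0.19997684]
tab px 352 [[-0.0121  0.0016  0.1496]
 [-0.0034  0.025   0.1524]
 [ 0.0053  0.0479  0.1549]]
post h [-0.0682  0.1806  0.1701] catch 0.4726059367999828 82
[0.54579934 0.17360503 0.19984247] [-0.04 -0.09  0.37]
w 305 296 [0.554  0.1839 0.229 ]
w 325 296 [0.558  0.1767 0.229 ]
w 305 310 [0.5547 0.1839 0.2416]
w 315 255 [0.4971 0.1477 0.0011]
[ 9.675e-01  2.530e-01 -1.500e-03  5.000e-04] [ 0.11  0.47  1.57 -0.    1.1   1.17]
```

View pics/es.png

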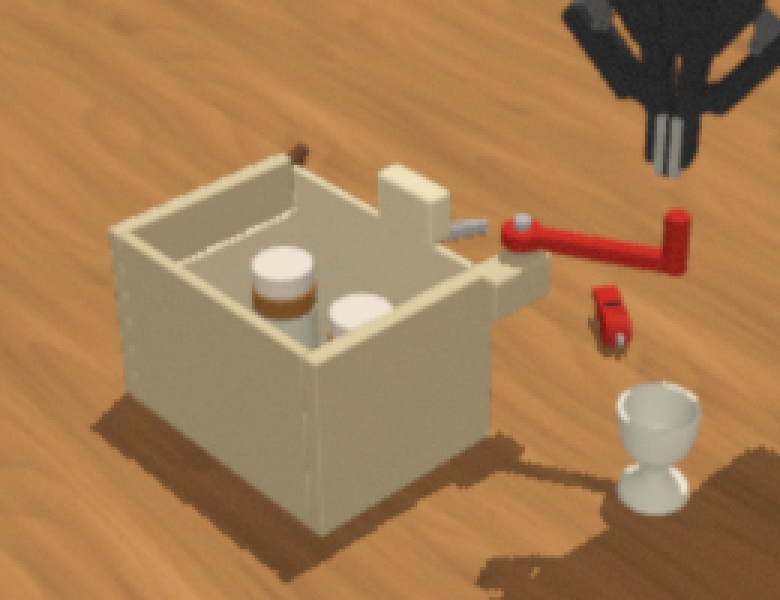

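View pics/w5.png

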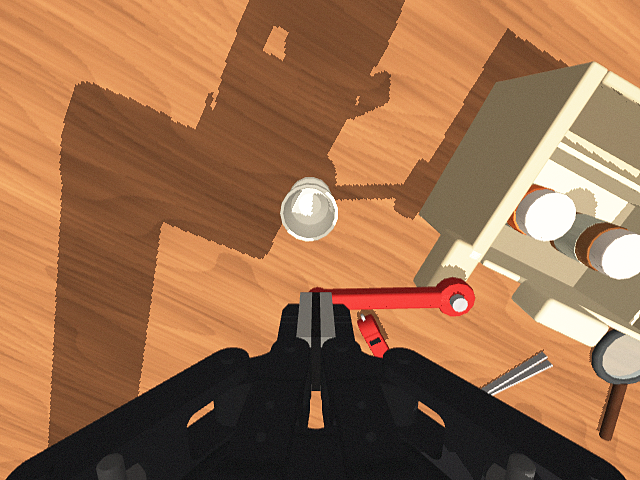

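The tab's front face is now at x_h ≈ −0.013 (nominal −0.014), so the bin is shut. The scene view shows the fingertips at crop (670,170), behind and above the red post at (677,215). I'll descend beside the post.

>>> drive_tool:
  deltas: [0,0,2.5,0,0,0,5,0,0,0,7.3,0,0,0,7.3,0]

```text
t: 10.95
tcp_pos: [0.5431, 0.1731, 0.124]
tool_rot: [0.967, 0.253, -0.005, -0.0]
force: [-0.7, 0.0, -0.2]
finger_gap: 0.002
```

```bash
cat > plan.py <<'E'
from station import manip
import numpy as np, sys
from scipy.spatial.transform import Rotation as Ro
# args: contact distance (m), phi list (post angle)
c=float(sys.argv[1]); ph=np.array(eval(sys.argv[2]))
s=manip.sense(); R=Ro.from_quat(s["tool_rot"]).as_matrix(); p=s["tcp_pos"]; psi=np.radians(3.5)
print("t",s["t"],"p",p.round(4),"force",s["force"].round(2))
yaw=np.degrees(np.arctan2(R[1,0],R[0,0])); piv=np.array([.5606,.0725])
for f in ph:
    h=.094*np.array([-np.sin(f),np.cos(f)])+c*np.array([np.cos(f),np.sin(f)])
    w=piv+np.array([[np.cos(psi),-np.sin(psi)],[np.sin(psi),np.cos(psi)]])@h
    d=R.T@np.array([*(w-p[:2]),.1265-p[2]]); turn=-((np.degrees(f+psi)-yaw+180)%360-180)
    print(round(float(f),2),np.round(d*100,1),round(turn,1))
E
python3 w.py w6; python3 plan.py .018 "[.47]+list(np.linspace(.6,1.75,10))"; python3 - <<'E'
from station import manip
import cv2
cv2.imwrite("pics/s6.png",manip.snapshot("scene")["frame"][150:350,280:540,::-1].repeat(3,0).repeat(3,1))
E
```

```text
[0.54308022 0.17314845 0.12395441] [-0.68  0.01 -0.23]
w 305 296 [0.5515 0.1835 0.153 ]
w 325 296 [0.5556 0.1764 0.1533]
w 305 310 [0.5517 0.1832 0.1647]
w 315 255 [0.5335 0.1692 0.0462]
t 11.0 p [0.5445 0.1733 0.1256] force [-0.13 -0.29 -0.06]
0.47 [-1.9  0.1 -0.1] -1.1
0.6 [-3.2  0.  -0.1] -8.5
0.73 [-4.4  0.  -0.1] -15.9
0.86 [-5.6  0.2 -0.1] -23.2
0.98 [-6.8  0.6 -0. ] -30.5
1.11 [-7.9  1.1 -0. ] -37.8
1.24 [-8.9  1.7 -0. ] -45.1
1.37 [-9.9  2.4 -0. ] -52.5
1.49 [-10.8   3.3  -0. ] -59.8
1.62 [-11.5   4.3  -0. ] -67.1
1.75 [-12.1   5.3  -0. ] -74.4
```

View pics/s6.png

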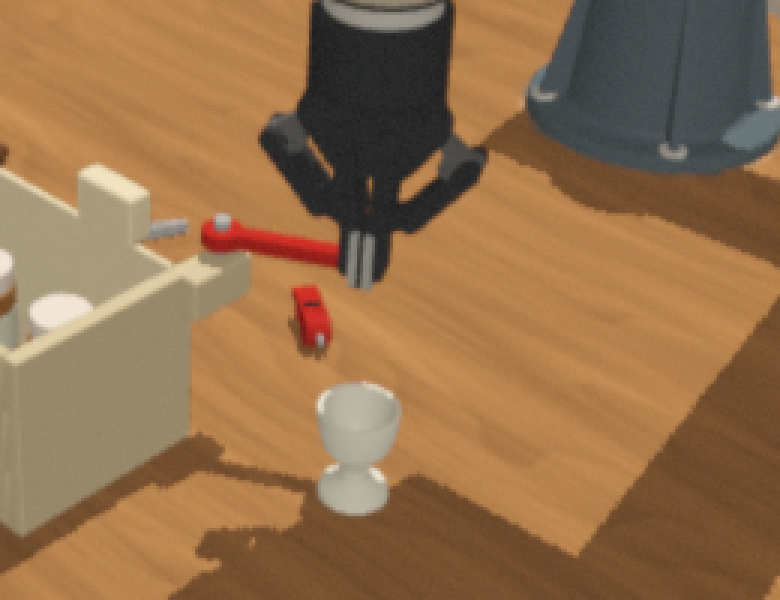

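View pics/w6.png

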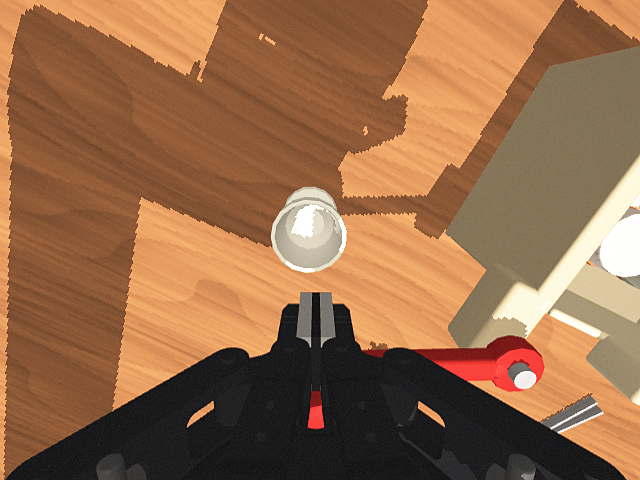

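The wrist view shows the fingertips (315,295) with the red post directly on the push side at (315,410). I'll start the arc.

>>> drive_tool:
  deltas: [-1,0,0,0,-1.9,0,0,-1,-3.2,0,0,-8,-4.4,0,0,-16,-5.6,0.2,0,-23,-6.8,0.6,0,-30,-7.9,1.1,0,-37,-8.9,1.7,0,-44,-9.9,2.4,0,-52,-10.8,3.3,0,-59,-11.5,4.3,0,-67,-11.5,4.3,0,-67]

```text
t: 12.25
tcp_pos: [0.4661, 0.0786, 0.1282]
tool_rot: [0.668, 0.745, -0.001, -0.0]
force: [-0.4, 1.1, 0.1]
finger_gap: -0.001
```

```bash
python3 plan.py .018 "np.linspace(1.7,2.9,11)"; python3 tab.py f; python3 w.py w7
```

```text
t 12.25 p [0.4661 0.0786 0.1282] force [-0.43  1.06  0.11]
1.7 [-0.6 -0.2  0.2] -4.7
1.82 [-1.8 -0.2  0.2] -11.5
1.94 [-2.9 -0.2  0.2] -18.4
2.06 [-4.   0.1  0.2] -25.3
2.18 [-5.1  0.4  0.2] -32.2
2.3 [-6.2  0.9  0.2] -39.0
2.42 [-7.1  1.5  0.2] -45.9
2.54 [-8.   2.2  0.2] -52.8
2.66 [-8.8  3.   0.2] -59.7
2.78 [-9.5  3.9  0.2] -66.5
2.9 [-10.1   4.9   0.2] -73.4
force [-0.43  1.06  0.11] tcp_h [-0.11995248  0.10995627]
tab px 351 [[-0.0122  0.0016  0.1493]
 [-0.0035  0.0251  0.1523]
 [ 0.0052  0.0479  0.1552]]
[0.46653579 0.07955938 0.12800816] [-0.17  0.42 -0.51]
w 305 296 [0.4617 0.0909 0.1568]
w 325 296 [0.4699 0.0921 0.1573]
w 305 310 [0.462  0.091  0.1685]
w 315 255 [ 0.4697  0.0509 -0.0007]
```

View pics/w7.png

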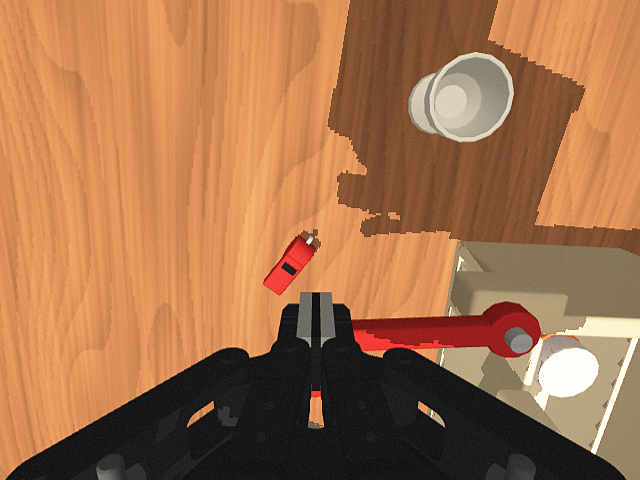

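View pics/fs.png

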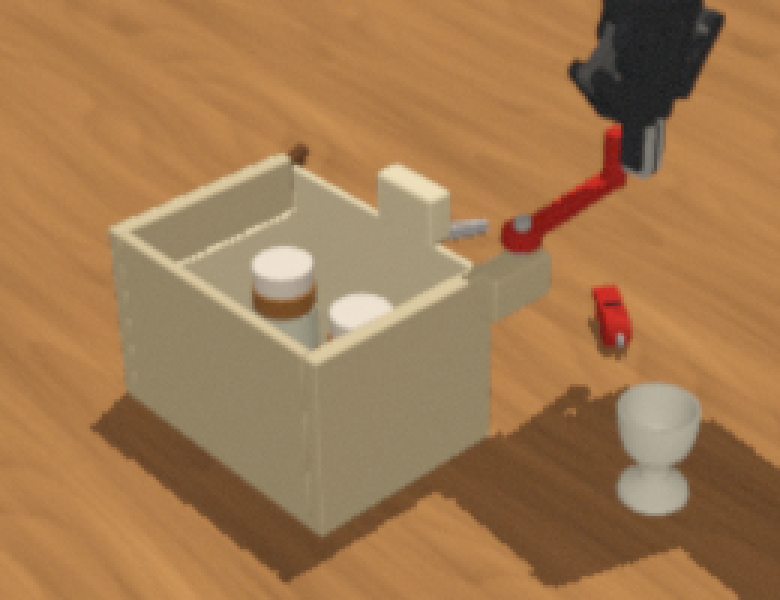

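The scene view shows the catch arm pointing out to the front with the post (613,150) held against the finger. I'll continue round.

>>> drive_tool:
  deltas: [-0.6,-0.2,0.2,-5,-1.8,-0.2,0.2,-12,-2.9,-0.2,0.2,-18,-4,0.1,0.2,-25,-5.1,0.4,0.2,-32,-6.2,0.9,0.2,-39,-7.1,1.5,0.2,-46,-8,2.2,0.2,-53,-8.8,3,0.2,-60,-9.5,3.9,0.2,-66,-10.1,4.9,0.2,-73,-10.1,4.9,0.2,-73]

```text
t: 13.6
tcp_pos: [0.5278, -0.0155, 0.1261]
tool_rot: [0.095, 0.995, -0.001, 0.0]
force: [-0.0, -0.2, -0.2]
finger_gap: -0.004
```

```bash
python3 plan.py .018 "np.linspace(2.9,3.2,7)"; python3 tab.py g
```

```text
t 13.6 p [ 0.5278 -0.0155  0.1261] force [-0.02 -0.22 -0.22]
2.9 [ 0.2 -0.2 -0. ] -0.6
2.95 [-0.3 -0.2 -0. ] -3.4
3.0 [-0.8 -0.3 -0. ] -6.3
3.05 [-1.3 -0.3 -0. ] -9.1
3.1 [-1.7 -0.3 -0. ] -12.0
3.15 [-2.2 -0.3 -0. ] -14.9
3.2 [-2.7 -0.2 -0. ] -17.7
force [-0.02 -0.22 -0.22] tcp_h [-0.06402855  0.01222157]
tab px 0 0
```

View pics/gs.png

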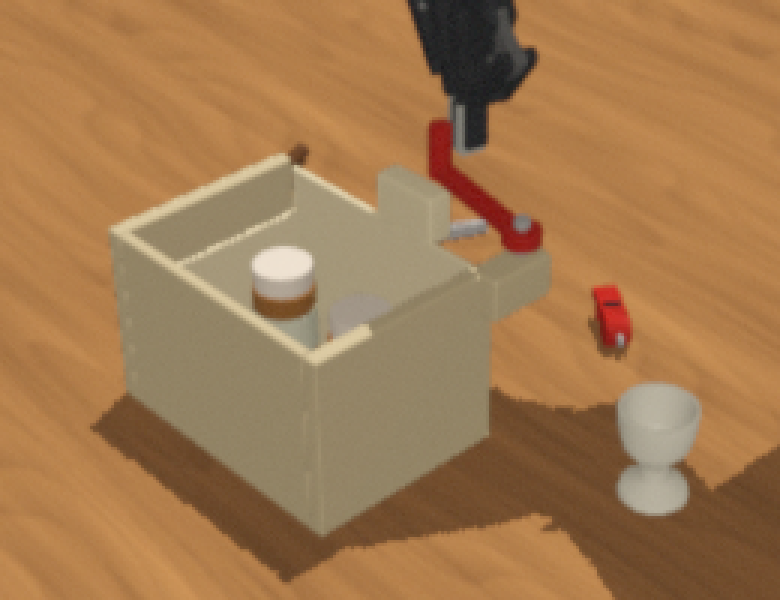

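>>> drive_tool:
  deltas: [-0.3,-0.2,0,-3,-0.7,-0.3,0,-6,-1.1,-0.3,0,-9,-1.5,-0.3,0,-12,-1.8,-0.3,0,-14,-2.0,-0.3,0,-14,-2.0,-0.3,0,-14]

```text
t: 14.4
tcp_pos: [0.5445, -0.021, 0.1258]
tool_rot: [-0.026, 1.0, -0.001, -0.001]
force: [-0.8, -0.0, -0.1]
finger_gap: -0.001
```

>>> drive_tool:
  deltas: [-0.1,0,0,0,-0.2,0,0,0,-0.3,0,0,0,-0.4,0,0,0,-0.5,0,0,0]

```text
t: 14.9
tcp_pos: [0.5481, -0.0208, 0.1256]
tool_rot: [-0.026, 1.0, -0.0, -0.003]
force: [-4.9, -1.4, 3.4]
finger_gap: -0.0
```

>>> drive_tool:
  deltas: [-0.1,0,0,0,-0.2,0,0,0,-0.3,0,0,0]

```text
t: 15.2
tcp_pos: [0.548, -0.0207, 0.1254]
tool_rot: [-0.026, 1.0, -0.0, -0.006]
force: [-8.4, -3.1, 7.0]
finger_gap: -0.001
```

The catch is at its stop: the force rises with no motion. I'll retreat straight back, lift and move clear, then check.

>>> drive_tool:
  deltas: [1,0,0,0,3,0,0,0,5,0,0,0,5,0,-3,0,5,0,-7,0,5,4,-9,0,5,9,-10,0,5,14,-10,0,5,19,-10,0,5,24,-10,0,5,24,-10,0,5,24,-10,0]

```text
t: 16.4
tcp_pos: [0.487, 0.2178, 0.2259]
tool_rot: [-0.028, 1.0, -0.0, -0.006]
force: [-0.1, -0.9, 0.2]
finger_gap: -0.004
```

```bash
python3 tab.py z
```

```text
force [-0.08 -0.9   0.23] tcp_h [-0.09056818  0.24762029]
tab px 346 [[-0.012   0.0017  0.1499]
 [-0.0036  0.0252  0.1525]
 [ 0.0051  0.048   0.1551]]
post h [-0.0254  0.0039  0.17  ] catch 3.1477025195019563 77
```

View pics/zs.png

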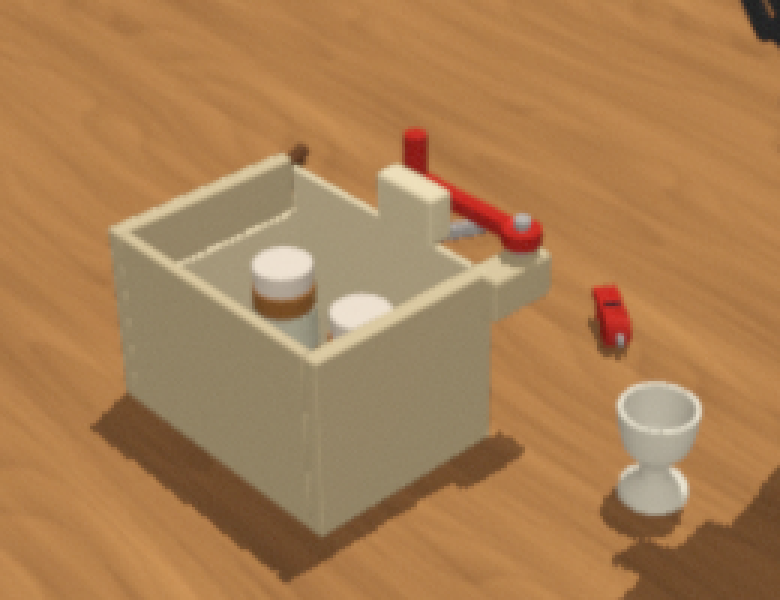

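View pics/zt.png

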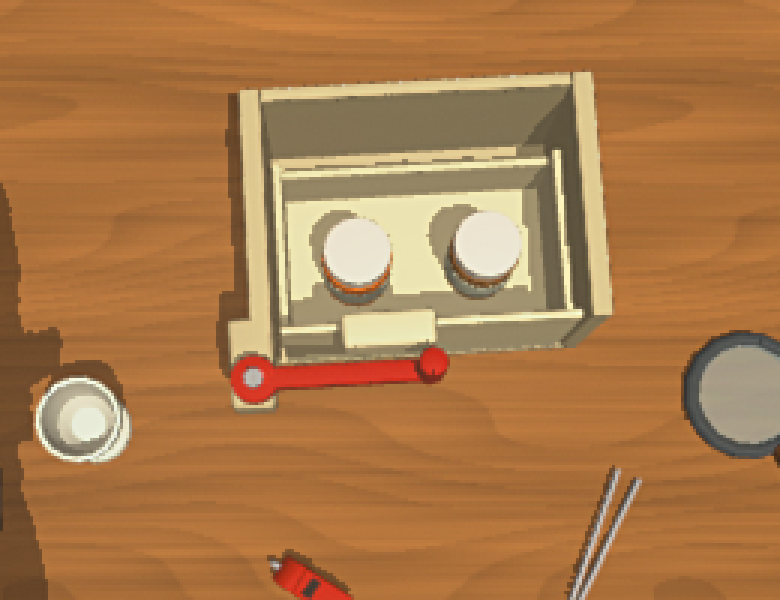

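The top view shows the catch lying across the front of the bin (pivot (253,378), post (433,363)) and the tab flush behind it at (390,328). The cup, whistle, tweezers and magnifier are where they were. I'm handing the job in.

```bash
python3 -c "
from station import manip
print(manip.sign_off())"
```

```text
the job is handed in; nothing more can be done
None
```

The bin is fully shut and the red catch lies all the way across its front at the stop. I handed the job in at about 16.5 s with the arm clear.

- **Bin:** I pushed it shut by the tab until it stopped; the force rose to about 8.5 N with no further travel. The tab's front face measured about 12–13 mm in front of the housing's front, against a nominal 14 mm, and stayed there.
- **Catch:** I pushed it round by its post, by the front, until it stopped in the same way at about 8 N. The final camera measurement was 3.15 rad against 3.14.
- **Loose things:** by eye, the egg cup, tweezers, whistle and magnifier are where they started. I did not measure them.
- **Disagreement:** both cameras put the shut fingertips about 26 mm above the reported TCP height. Because of this, my first push passed over the tab without touching it. I corrected for the offset in all later moves.

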